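# Hang the desk pail on its hook stand

### The arm

A 7-joint arm with a two-finger parallel gripper is mounted at the origin on a cart in front of the work surface, level with it; the furniture and walls round the work are solid. World frame = base frame: x ahead of the robot, y to its left, z up, the work surface at z = 0. Lengths are in m, angles in degrees, forces in N, time in s.
With the tool pointing down it reaches from about 0.4 to 0.875 m from the base axis. Payload 19.3 kg.
Tool frame: the origin (TCP) lies between the finger pads; the fingertips stand ahead of it and the grasp point (between the pads) lies 11 mm behind it (robot.finger_overhang is the z of the fingertips in the tool frame, in m); z points along the fingers, y is the direction in which the jaws open and shut (so a half turn about z gives the same grasp; the last joint's range is limited). The gripper opens to 85 mm and grips with 20 to 120 N. Pads are 22 mm wide; open, the fingers measure 114 mm over their backs; the gripper's body (76 mm by 85 mm) begins 54 mm behind the grasp point. The pads swing forward as they close: fully open they stand 13 mm farther back than shut.
Start: joints at [62.67, 29.874, -2.08, 91.645, 1.215, 58.505, -6.463], TCP at [0.247, -0.574, 0.239] pointing down, gripper open.
Joint ranges: [-166.77, 166.77], [-17.47, 122.26], [-85.68, 81.53], [9.62, 139.38], [-72.42, 252.41], [9.2, 110.78], [-144.41, 144.41]. Speed limits (degrees/s): [108.29, 108.29, 136.94, 136.94, 172.46, 172.46, 172.46].

### API

Orientations are given as a 3x3 rotation matrix whose columns are the frame's x, y, z axes.
In Python, from cell import robot gives the robot as it stands.
- The arm moves only by the tool carry_out, never from a script. Its argument "plan" is a list of rows, each a list of 5 numbers: the shift along the tool's x, y, z in cm, then the turn about the tool's z in rad, then the opening, from -1 (shut) to 1 (fully open). A call has 1 to 5 rows; each row is the pose to reach, as a shift and turn from the pose commanded when the call began, along the tool's axes at that moment; what a row does not reach only later rows make up. A row lasts 1/10 s, in which the tool goes at most 50 mm and 8.59 degrees, less where a joint would pass 70% of its speed; a pose out of reach is approached as far as the arm can. A call with a gripper value outside its range is refused whole. The fingers move at their own pace and stop on an object; the grip force is fixed at half the most. Time passes only in rows, so rows that repeat a pose let the fingers close. It gives the time, the measured TCP pose, the force and the opening at its end, in the units of the state.
- robot.observe(): the state, without advancing time (a new reading comes with each control period).
- robot.get_image(name): name is "scene" or "top" or "wrist"; returns a dict with "img" (384x512x3 uint8, red, green, blue), "fx", "fy", "cx", "cy" (pixels), "rvec" (rotation vector, rad) and "tvec" (3), from world to camera coordinates, as OpenCV has them. Camera axes: x right, y down, z forward; pixel columns grow to the right and rows downward; lengths in m; the calibration is good to about 2 mm. A picture is of the moment at which its call begins. There is no depth.
- robot.sign_off(): hands the job in, once; it reports no verdict.
Trained networks look in the newest picture that a camera, given by its name, has taken for a name from the list of things; names that differ only in an ending like _2 or _b are one class to them, and where a whole thing is asked for, a point or a joint stands for the part that bears it (a point fixed in the world has none). Each returns a list of dicts, best first, with "conf" (0 to 1); they miss things now and then, are a little off and sometimes report something else, mostly with a low value. They report only what shows in the picture. A call takes as long as a camera call. They do not tell look-alikes from the thing itself.
- robot.search_frame(camera, target): "position" ([column, row] in pixels, amid what is visible of it).
- robot.mark_of(camera, target): "position" ([column, row] in pixels: a listed point, or the origin of a listed thing).
The state is a dict: "time_s": time; "joint_pos": joint angles; "dq": joint speeds; "joint_efforts": joint torques, N m; "tcp_pos": TCP position; "eef_rot": TCP orientation; "ft_force": force on the tool from outside, world axes, zero at the start; "ft_torque": the same for the moment, N m; "width": opening from 0.0 (shut) to 1.0 (fully open).
Only numpy, scipy, OpenCV 4.12 (cv2) and the standard library are available. Lean on these libraries where they do the work, as an engineer would, in place of code of your own. Each camera call takes 0.05 s, during which the arm holds its last target. There are 200 camera calls.

### The job

Tidy the small steel pail away onto its hook stand. With the pail standing on the desk, raise its flat-lying bail upright; then lift the pail by the bail's wooden grip, bring the bail in over the two prongs of the stand's hook and gently set it down on their flat part in front of the spring keeper, and slide it back along them under the keeper until it drops into the seat notches, then let go. Find the hook's height by feel or by eye and never press or knock harder than about 20 N on the stand; do not tip the pail over or disturb the other things on the desk.

Things in the scene. Friction and masses are not known exactly. Their poses are not given: they have to be found in the camera images.
- pail: open steel pail standing loose on the desk's 4 mm thick leather pad, 74 mm high, 72 mm across the foot, 94 mm across the rim, 0.23 to 0.45 kg with bail. Origin: centre of its underside, z up. Its wire bail pivots about an axis along the pail's y through ears at z = 66 mm and, when down, lies level, out beyond the pail's -x side
- bail (a joint): angle of the bail, rad: 0 lying flat towards the pail's -x, 1.57 upright, stop at 2.6. The ears are a little stiff (0.028 N m): it stays where it is left. A U of 6 mm steel wire, 104 mm wide; its crown is parallel to the pivot axis, 85 mm from it, and straight for 36 mm either side of its middle
- bail_grip (a point): centre of the wooden hand grip, a round sleeve 12 mm thick and 34 mm long on the middle of the bail's crown (bare wire from 17 mm either side). Its y runs along the grip and crown; its -x points from the pivot axis to the grip: up when the bail is upright
- stand: steel hook stand fixed on the desk pad: round base 150 mm across, 20 mm high; post 14 mm thick, 270 mm high. Origin: centre of the base's underside, z up. A two-pronged hook points along its -x. A clamp sets the hook's height, which is NOT reported: the flat upper sides of the prongs are level, between stand z = 205 and 235 mm
- seat_below (a point): point of the base plane (z = 0) straight below the middle of the hook's seat, 85 mm out along the stand's -x; axes as the stand. Prongs at y = +/-30 mm, 6 mm wide, 9 mm deep (15 at the seat), open between. In x from here: tip -72 with a lip 8 mm above the flat; flat from -61 to -6; seat notch -5 to +5, 6 mm below the flat; back stop at +5.5, rising 10 mm above the flat
- keeper (a joint): angle of the spring keeper, rad: 0 shut, 0.7 fully lifted. Two 4 mm wire fingers, one above each prong, hinged 40 mm behind the seat's middle, 20 mm above the flat. Low point 11 mm before the seat, 1.5 mm above the flat; then sloping up to its front end 31 mm before the seat, 15 mm above the flat. Wire slid along the flat lifts it (about 3 N) and it snaps shut behind; all polished
- mug: white mug on a coaster, 84 mm across, 91 mm high; leave alone. Origin: centre of the underside
- stapler: black stapler, 36x153x44 mm; leave alone. Origin: centre of the underside
- eraser: eraser, 21x52x12 mm; leave alone. Origin: centre of the underside
Not all that is in view belongs to the job. What is shaped like the pail but orange or yellow is not meant.

How it is judged (in metres and radians):
On the way, in this order (a step that is already met when the one before it is completed fails the run):
1. the bail is raised to within about 0.3 rad of upright while the pail stands on the desk (value of joint bail between 1.27 and 1.9 rad and height (world z) of pail below 0.012 m and angle between pail's own z axis and vertical below 0.12 rad), for 0.2 s.
2. the pail is off the desk and its bail bears on the prongs' flat, in front of the keeper (height (world z) of pail above 0.03 m and contact force between pail and stand above 0.3 N and x of bail_grip in the frame of seat_below below -0.036 m), for 0.1 s.
At the end, for the whole second after the job is handed in: the pail hangs at rest, clear of the desk (underside over 30 mm up) and within 0.35 rad of level, from the hook stand; its bail's crown lies across both prongs in the seat notches (5 mm along the prongs either way, 14 mm sideways, 0.12 rad), behind the keeper, which is shut; nothing else holds it (x of bail_grip in the frame of seat_below between -0.005 and 0.005 m and y of bail_grip in the frame of stand between -0.014 and 0.014 m and angle between the y axis of bail_grip and the y axis of stand, either way round below 0.12 rad and value of joint keeper below 0.03 rad and contact force between pail and stand above 1 N and height (world z) of pail above 0.03 m and angle between pail's own z axis and vertical below 0.35 rad and linear speed of pail below 0.05 m/s); the robot touches nothing.
It fails at once if the pail or its bail presses or knocks on the stand with more than 25 N (contact force between pail and stand above 25 N).
It fails at once if the arm presses or knocks on the stand with more than 25 N (contact force between the arm and stand above 25 N).
It fails at once if the pail is tipped more than 0.7 rad (angle between pail's own z axis and vertical above 0.7 rad).
It fails at once if the mug, stapler or eraser is moved more than 30 mm (distance of any of mug, stapler, eraser from where it was at the start of the episode above 0.03 m).
It also fails if it takes over 72 s, if anything falls off the work surface, if the arm or the gripper's body presses on something with over 40 N, if the wrist force passes 120 N, or if a joint passes its speed limit or range.

## Working session

There is one attempt and no reset: what is moved stays moved. The work goes in short steps, Python scripts to look and compute and a tool call to move; the robot and the scene stay as the last step left them, time stands still between calls to the robot, and variables do not carry over. Pictures are saved under pics/ and viewed, about 8 in all and at most 12, crops included, and the job is handed in when it is done.

Besides the shell and the picture viewer there is one more tool, called after "Call:" as name(argument=value, ...) on one line, values as JSON. carry_out: Moves the arm, as the interface text tells. Its arguments: {"type":"object","properties":{"plan":{"type":"array","items":{"type":"array","items":{"type":"number"}}}},"required":["plan"]}

```bash
ls; mkdir -p pics; cat > h.py <<'E'
import numpy as np, cv2
from cell import robot
def cam(n):
    d=robot.get_image(n); R=cv2.Rodrigues(np.array(d["rvec"],float))[0]
    return d,R,np.array(d["tvec"],float).ravel()
def ray(c,p):
    d,R,t=c; v=R.T@np.array([(p[0]-d["cx"])/d["fx"],(p[1]-d["cy"])/d["fy"],1]); return -R.T@t,v
def at_z(c,p,z):
    o,v=ray(c,p); return o+v*(z-o[2])/v[2]
def proj(c,X):
    d,R,t=c; q=R@np.array(X)+t; return np.array([d["fx"]*q[0]/q[2]+d["cx"],d["fy"]*q[1]/q[2]+d["cy"]])
def tri(obs):
    A=np.zeros((3,3));b=np.zeros(3);L=[]
    for c,p in obs:
        o,v=ray(c,p);v=v/np.linalg.norm(v);P=np.eye(3)-np.outer(v,v);A+=P;b+=P@o;L.append((o,P))
    x=np.linalg.solve(A,b);return x,[np.linalg.norm(P@(x-o)) for o,P in L]
def save(c,n,box=None,s=1):
    im=c[0]["img"][...,::-1]
    if box: im=im[box[1]:box[3],box[0]:box[2]]
    cv2.imwrite("pics/"+n+".png",cv2.resize(im,None,fx=s,fy=s,interpolation=cv2.INTER_CUBIC))
E
python3 - <<'E'
from h import *
np.set_printoptions(precision=3,suppress=True)
cs={n:cam(n) for n in("scene","top","wrist")}
ims=[cs[n][0]["img"][...,::-1] for n in("scene","top")]
cv2.imwrite("pics/a.png",cv2.resize(np.vstack(ims),(450,600) if 0 else None,fx=.78,fy=.78))
for n in("scene","top"):
    save(cs[n],"f_"+n,None,1.5)
    print(n,"cam at",-cs[n][1].T@cs[n][2])
    for t in("pail","bail_grip","stand","seat_below","keeper","mug","stapler","eraser"):
        for f in("mark_of","search_frame"):
            print(n,t,f,[(np.round(r["position"]).tolist(),round(r["conf"],2),at_z(cs[n],r["position"],0.004)) for r in getattr(robot,f)(n,t)[:3]])
print(robot.observe())
E
```

```text
pics
scene cam at [0.006 0.755 0.849]
scene pail mark_of [([284.0, 302.0], 0.94, array([0.323, 0.223, 0.004])), ([289.0, 172.0], 0.92, array([ 0.662, -0.355,  0.004])), ([303.0, 270.0], 0.81, array([0.336, 0.09 , 0.004]))]
scene pail search_frame [([250.0, 211.0], 0.82, array([ 0.642, -0.047,  0.004])), ([304.0, 259.0], 0.82, array([0.355, 0.048, 0.004])), ([291.0, 162.0], 0.72, array([ 0.696, -0.431,  0.004]))]
scene bail_grip mark_of [([288.0, 240.0], 0.68, array([0.443, 0.007, 0.004])), ([263.0, 190.0], 0.61, array([ 0.677, -0.181,  0.004])), ([277.0, 154.0], 0.61, array([ 0.79 , -0.456,  0.004]))]
scene bail_grip search_frame [([265.0, 192.0], 0.69, array([ 0.666, -0.177,  0.004])), ([285.0, 244.0], 0.64, array([0.443, 0.026, 0.004])), ([286.0, 313.0], 0.48, array([0.298, 0.249, 0.004]))]
scene stand mark_of [([225.0, 245.0], 0.73, array([0.605, 0.145, 0.004])), ([202.0, 236.0], 0.63, array([0.695, 0.157, 0.004]))]
scene stand search_frame [([203.0, 226.0], 0.79, array([0.731, 0.116, 0.004]))]
scene seat_below mark_of [([225.0, 247.0], 0.57, array([0.599, 0.151, 0.004]))]
scene seat_below search_frame [([199.0, 231.0], 0.59, array([0.724, 0.144, 0.004]))]Traceback (most recent call last):
  File "<stdin>", line 11, in <module>
ValueError: it knows: bail_grip, eraser, mug, pail, seat_below, stand, stapler
```

```bash
python3 - <<'E'
from h import *
np.set_printoptions(precision=3,suppress=True)
for n in("scene","top"):
    c=cam(n); save(c,"f_"+n,None,1.5)
    print(n,"cam at",-c[1].T@c[2])
    for t in("pail","bail_grip","stand","seat_below","mug","stapler","eraser") if n=="top" else ():
        for f in("mark_of","search_frame"):
            print(n,t,f,[(np.round(r["position"]).tolist(),round(r["conf"],2),at_z(c,r["position"],0.004)) for r in getattr(robot,f)(n,t)[:4]])
print(robot.observe())
E
```

```text
scene cam at [0.006 0.755 0.849]
top cam at [ 0.446 -0.006  1.391]
top pail mark_of [([370.0, 174.0], 0.97, array([ 0.658, -0.367,  0.004])), ([274.0, 188.0], 0.91, array([ 0.604, -0.017,  0.004])), ([246.0, 262.0], 0.67, array([0.332, 0.081, 0.004])), ([210.0, 266.0], 0.59, array([0.317, 0.211, 0.004]))]
top pail search_frame [([272.0, 183.0], 0.97, array([ 0.621, -0.007,  0.004])), ([245.0, 267.0], 0.94, array([0.314, 0.084, 0.004])), ([376.0, 172.0], 0.85, array([ 0.665, -0.391,  0.004])), ([204.0, 268.0], 0.64, array([0.308, 0.234, 0.004]))]
top bail_grip mark_of [([377.0, 151.0], 0.71, array([ 0.746, -0.396,  0.004])), ([294.0, 187.0], 0.67, array([ 0.609, -0.09 ,  0.004])), ([180.0, 278.0], 0.58, array([0.273, 0.318, 0.004])), ([251.0, 241.0], 0.46, array([0.409, 0.066, 0.004]))]
top bail_grip search_frame [([252.0, 241.0], 0.58, array([0.409, 0.063, 0.004])), ([178.0, 279.0], 0.57, array([0.269, 0.324, 0.004]))]
top stand mark_of [([223.0, 161.0], 0.96, array([0.701, 0.173, 0.004]))]
top stand search_frame [([224.0, 163.0], 0.98, array([0.693, 0.17 , 0.004]))]
top seat_below m
[... 495 characters left out ...]
, -0.209,  0.004]))]
top eraser mark_of [([167.0, 236.0], 0.61, array([0.423, 0.371, 0.004]))]
top eraser search_frame [([169.0, 235.0], 0.66, array([0.426, 0.364, 0.004]))]
{'time_s': 1.35, 'joint_pos': array([62.67 , 29.874, -2.08 , 91.644,  1.217, 58.508, -6.463]), 'dq': array([ 0.024,  0.026, -0.066, -0.006,  0.042,  0.076,  0.036]), 'joint_efforts': array([  0.001, -92.684,   1.979, -37.024,   0.018,   0.002,  -0.   ]), 'tcp_pos': array([ 0.247, -0.574,  0.239]), 'eef_rot': array([[ 0.918,  0.396, -0.   ],
       [ 0.396, -0.918,  0.   ],
       [-0.   , -0.   , -1.   ]]), 'ft_force': array([-0.019,  0.293, -0.613]), 'ft_torque': array([0.003, 0.007, 0.068]), 'width': 0.999195800902674}
```

View pics/f_scene.png

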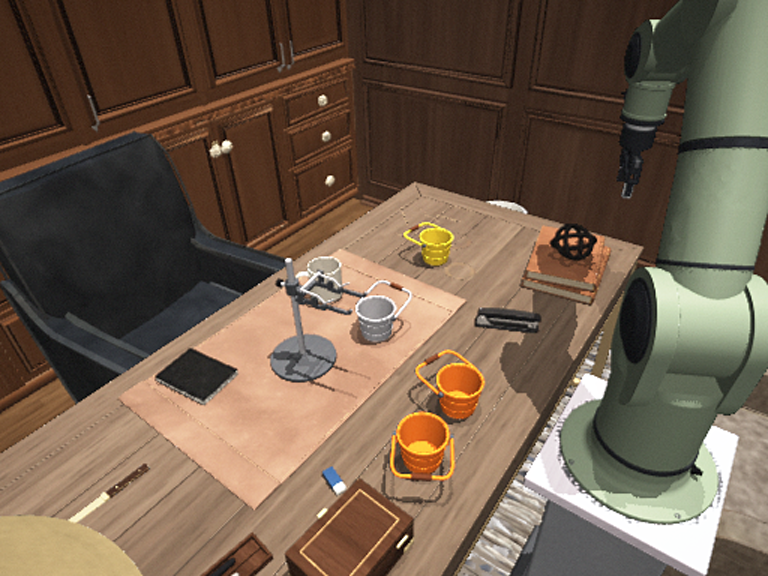

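View pics/f_top.png

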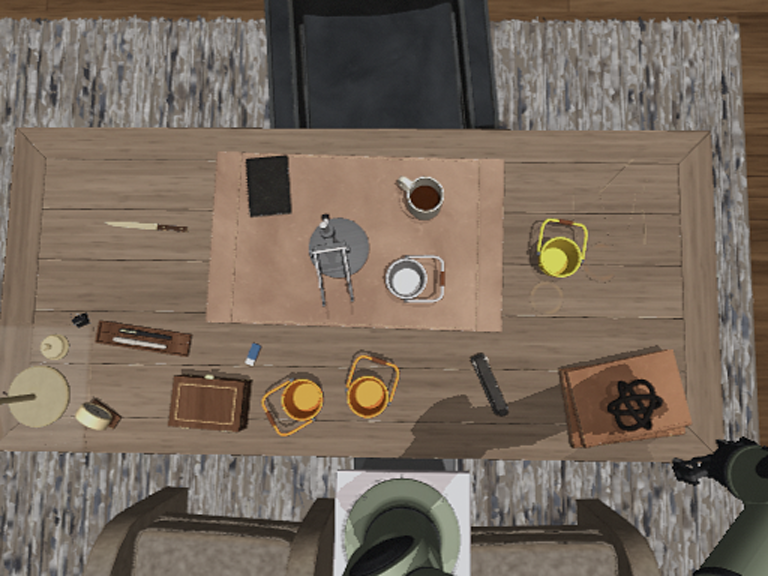

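Candidates (scene picture, 1.5× pixels): grey (376,317), yellow (436,245), orange (458,390) and orange (421,443). The grey one, on the leather pad next to the stand, is the steel pail. I'll confirm it and the hook in enlarged crops.

```bash
python3 - <<'E'
from h import *
np.set_printoptions(precision=3,suppress=True)
t=cam("top");s=cam("scene")
a=cv2.resize(t[0]["img"][135:230,190:310,::-1],None,fx=5,fy=5,interpolation=cv2.INTER_CUBIC)[:, :]
b=cv2.resize(s[0]["img"][160:260,170:290,::-1],None,fx=6,fy=6,interpolation=cv2.INTER_CUBIC)
cv2.imwrite("pics/ct.png",cv2.resize(t[0]["img"][135:230,190:310,::-1],None,fx=6,fy=6,interpolation=cv2.INTER_CUBIC));cv2.imwrite("pics/cs.png",b)
E
```

```text
(no output)
```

View pics/ct.png

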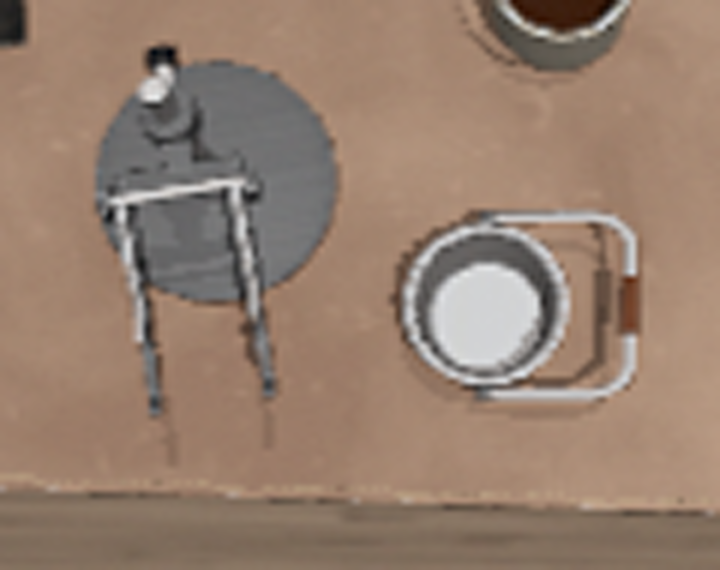

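View pics/cs.png

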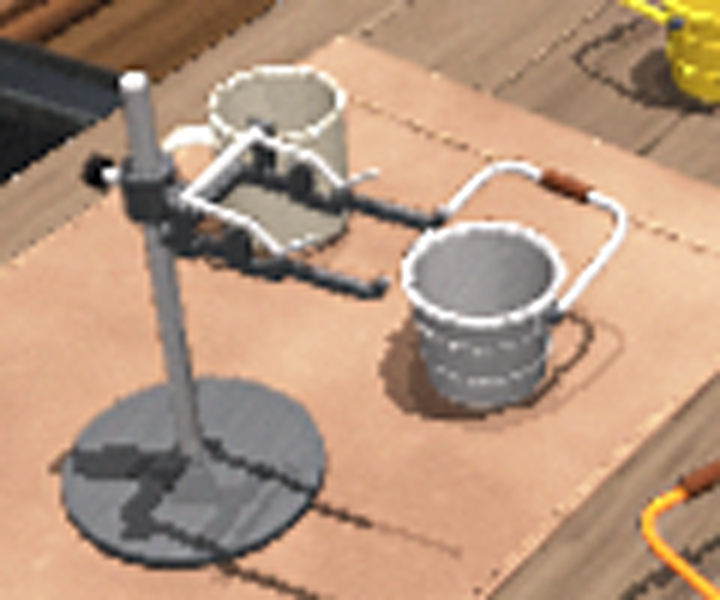

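```bash
python3 - <<'E'
from h import *
np.set_printoptions(precision=4,suppress=True)
t=cam("top");s=cam("scene")
T=lambda x,y:(x/6+190,y/6+135)
S=lambda x,y:(x/6+170,y/6+160)
L,e=tri([(t,T(156,409)),(s,S(380,288))]);print("tipL",L,e)
R,e2=tri([(t,T(269,390)),(s,S(440,217))]);print("tipR",R,e2, np.linalg.norm(L-R))
print("post top",tri([(t,T(155,92)),(s,S(133,80))]), "base",at_z(t,T(218,181),.024), "base sc",at_z(s,S(193,470),.024))
print("grip",tri([(t,T(629,305)),(s,S(566,185))]))
print("grip@.07",at_z(t,T(629,305),.07),at_z(s,S(566,185),.07))
print("ears",at_z(t,T(482,218),.07),at_z(t,T(484,394),.07),"rim ctr",at_z(t,T(486,305),.078),"bottom",at_z(t,T(485,318),.006))
for z in (.21,.225,.24):
  a,b=at_z(t,T(156,409),z),at_z(t,T(269,390),z); print(z,np.linalg.norm(a-b),a,b)
  a,b=at_z(s,S(380,288),z),at_z(s,S(440,217),z); print(z,np.linalg.norm(a-b),a,b)
E
```

```text
tipL [0.5314 0.1667 0.2117] [np.float64(0.0017558360599599782), np.float64(0.0017558360599599597)]
tipR [0.5415 0.1076 0.2128] [np.float64(0.0012058122458754208), np.float64(0.0012058122458753898)] 0.059965282271934005
post top (array([0.6866, 0.1631, 0.2709]), [np.float64(0.0021839287860600113), np.float64(0.002183928786060001)]) base [0.6828 0.1588 0.024 ] base sc [0.6733 0.1787 0.024 ]
grip (array([ 0.6027, -0.0868,  0.0887]), [np.float64(0.0009951170922841393), np.float64(0.0009951170922842902)])
grip@.07 [ 0.6041 -0.0885  0.07  ] [ 0.6182 -0.107   0.07  ]
ears [ 0.6545 -0.0022  0.07  ] [ 0.551  -0.0046  0.07  ] rim ctr [ 0.6022 -0.0051  0.078 ] bottom [ 0.6027 -0.0046  0.006 ]
0.21 0.059683594370651634 [0.5301 0.166  0.21  ] [0.5407 0.1072 0.21  ]
0.21 0.0615486342211927 [0.5344 0.1659 0.21  ] [0.545  0.1053 0.21  ]
0.225 0.05892552524939372 [0.529  0.1638 0.225 ] [0.5395 0.1058 0.225 ]
0.225 0.06010377781064174 [0.522  0.1798 0.225 ] [0.5323 0.1206 0.225 ]
0.24 0.05816745612813581 [0.5279 0.1616 0.24  ] [0.5383 0.1043 0.24  ]
0.24 0.05865892140009091 [0.5096 0.1936 0.24  ] [0.5197 0.1358 0.24  ]
```

The crops show the steel pail with its bail lying towards world −y: grip at top-crop (629,305), ears near x≈483. The prong tips are at top-crop (156,409) and (269,390), and they triangulate 60 mm apart as they should, at about z 0.212. Next I move above the grip.

Call:
carry_out(plan=[[4,-2.35,0,0,1],[8,-4.7,0,0,1],[12,-7.05,0,0,1],[16,-9.4,0,0,0],[20,-11.8,0,0,0]])

```text
time_s: 2.05
tcp_pos: [0.3851, -0.3849, 0.2395]
eef_rot: [[0.918, 0.395, 0.0], [0.395, -0.918, -0.0], [0.0, 0.0, -1.0]]
ft_force: [1.9, -0.2, 0.2]
width: 0.692
```

Call:
carry_out(plan=[[4,-2.35,0,0,-0.2],[8,-4.7,0,0,-0.2],[12,-7.05,0,0,-0.2],[16,-9.4,0,0,-0.2],[20,-11.8,0,0,-0.2]])

```text
time_s: 2.55
tcp_pos: [0.5222, -0.1974, 0.2395]
eef_rot: [[0.918, 0.395, 0.0], [0.395, -0.918, -0.0], [0.0, 0.0, -1.0]]
ft_force: [0.0, -0.3, -0.1]
width: 0.398
```

Call:
carry_out(plan=[[3,-2,0,0.13,-0.2],[6,-4,0,0.27,-0.2],[9,-6,0,0.407,-0.2],[12,-7,0,0.407,-0.2],[12,-7,0,0.407,-0.2]])

```text
time_s: 3.05
tcp_pos: [0.606, -0.0829, 0.239]
eef_rot: [[1.0, 0.005, 0.001], [0.005, -1.0, 0.002], [0.001, -0.002, -1.0]]
ft_force: [-0.7, -0.2, -1.4]
width: 0.399
```

```bash
cat >> h.py <<'E'
def go(x,y,z,yaw_y):  # shift (cm) and turn for TCP at xyz with tool y at world yaw (deg)
    o=robot.observe(); R=o["eef_rot"]; d=R.T@(np.array([x,y,z])-o["tcp_pos"])*100
    cur=np.degrees(np.arctan2(R[1,1],R[0,1])); a=-(yaw_y-cur); a=(a+90)%180-90
    print("t",round(o["time_s"],2),"tcp",np.round(o["tcp_pos"],4),"yawy",round(cur,2),"j",np.round(o["joint_pos"]),"F",np.round(o["ft_force"],2),"w",round(o["width"]*85,1))
    print("-> shift",np.round(d,2),"turn",round(np.radians(a),3))
E
python3 - <<'E'
from h import *
print(robot.finger_overhang)
go(.603,-.087,.15,-90)
c=cam("wrist");save(c,"w1",None,1.2)
print("cam",-c[1].T@c[2])
for n in("bail_grip","pail"):print(n,[(r["position"],r["conf"],at_z(c,r["position"],.075)) for r in robot.mark_of("wrist",n)][:3])
E
```

```text
0.008
t 3.05 tcp [ 0.606  -0.0829  0.239 ] yawy -89.73 j [  6.  29.  -5.  94.   3.  58. -90.] F [-0.7 -0.2 -1.4] w 33.9
-> shift [-0.31  0.42  8.9 ] turn 0.005
cam [ 0.67703143 -0.08240081  0.37283424]
bail_grip [([258.5, 178.9], 0.63, array([ 0.60138129, -0.08600996,  0.075     ]))]
pail [([64.9, 325.9], 0.97, array([0.40062813, 0.16794319, 0.075     ])), ([465.4, 123.4], 0.7, array([ 0.66251582, -0.30387813,  0.075     ])), ([154.7, 325.5], 0.67, array([0.40172464, 0.0494523 , 0.075     ]))]
```

View pics/w1.png

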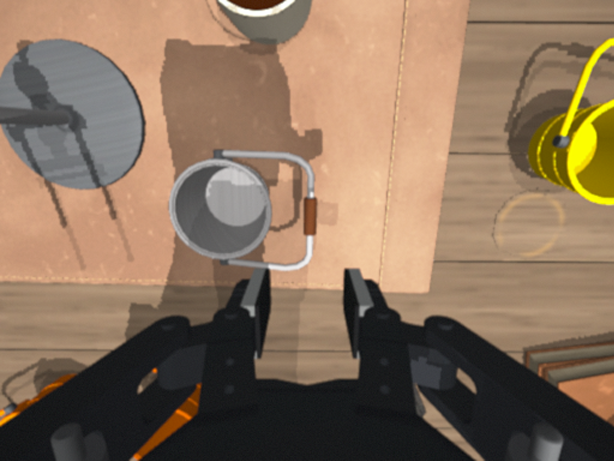

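```bash
python3 - <<'E'
from h import *
c=cam("wrist");t=cam("top")
print(tri([(c,(257.7,180)),(t,(629/6+190,305/6+135))]))
print(tri([(c,(257.7,180)),(cam("scene"),(566/6+170,185/6+160))]))
E
```

```text
(array([ 0.60146568, -0.08866017,  0.09028256]), [np.float64(0.0014283336158987985), np.float64(0.0014283336158987872)])
(array([ 0.60248403, -0.08857011,  0.08845619]), [np.float64(0.002242087033315275), np.float64(0.0022420870333154596)])
```

Call:
carry_out(plan=[[-0.4,0.4,4,0,-0.48],[-0.4,0.4,8,0,-0.48],[-0.4,0.4,12,0,-0.48],[-0.4,0.4,12,0,-0.48]])

```text
time_s: 3.75
tcp_pos: [0.5969, -0.0916, 0.1152]
eef_rot: [[1.0, -0.001, -0.007], [-0.001, -1.0, 0.001], [-0.007, -0.001, -1.0]]
ft_force: [-0.2, 0.8, -0.4]
width: 0.259
```

```bash
python3 - <<'E'
from h import *
go(.602,-.087,.07,-90)
c=cam("wrist");save(c,"w2",None,1.2)
print(robot.mark_of("wrist","bail_grip")[:1])
E
```

```text
t 3.75 tcp [ 0.5969 -0.0916  0.1152] yawy -90.05 j [  6.  37.  -4. 100.   4.  43. -90.] F [-0.25  0.82 -0.38] w 22.1
-> shift [ 0.54 -0.46  4.52] turn -0.001
[{'position': [245.9, 212.6], 'conf': 0.65}]
```

View pics/w2.png

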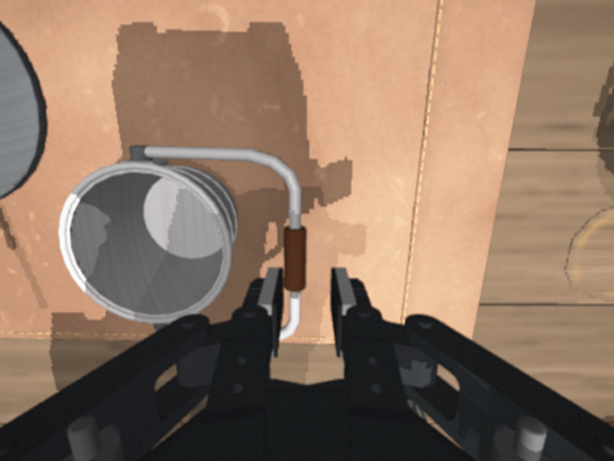

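The picture shows the grip at (295,258), a little left of the jaw centre at column 307. Its height is about 0.089, so the bail already lies slightly raised. I'll descend and close lightly.

Call:
carry_out(plan=[[0.3,-0.4,2,0,-0.48],[0.3,-0.4,4.1,0,-0.48],[0.3,-0.4,4.1,0,-0.6],[0.3,-0.4,4.1,0,-0.7],[0.3,-0.4,4.1,0,-0.73]])

```text
time_s: 4.35
tcp_pos: [0.6037, -0.0874, 0.0804]
eef_rot: [[1.0, -0.001, 0.002], [-0.001, -1.0, -0.0], [0.002, 0.0, -1.0]]
ft_force: [-1.0, 1.2, 1.2]
width: 0.138
```

Call:
carry_out(plan=[[0,0,0,0,-0.75],[0,0,0,0,-0.75]])

```text
time_s: 4.55
tcp_pos: [0.6033, -0.0872, 0.0793]
eef_rot: [[1.0, -0.0, 0.001], [-0.0, -1.0, 0.0], [0.001, -0.0, -1.0]]
ft_force: [0.2, 1.1, 0.9]
width: 0.122
```

```bash
python3 - <<'E'
from h import *
go(.602,-.087,.078,-90)
c=cam("wrist");save(c,"w3",None,1.2)
print(robot.mark_of("wrist","bail_grip")[:1])
E
```

```text
t 4.55 tcp [ 0.6033 -0.0872  0.0793] yawy -90.02 j [  6.  40.  -4. 101.   4.  39. -91.] F [0.21 1.07 0.85] w 10.4
-> shift [-0.13 -0.02  0.13] turn -0.0
[{'position': [255.3, 250.3], 'conf': 0.69}]
```

View pics/w3.png

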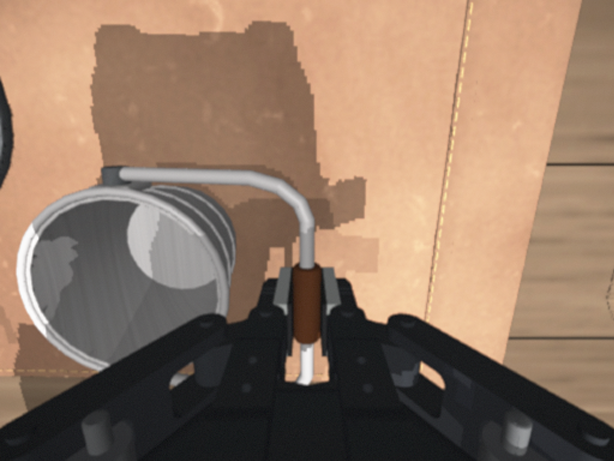

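The grip sits centred between the pads. I'll start the arc with a small first part while watching the force.

Call:
carry_out(plan=[[0,-0.1,-0.4,0,-0.75],[0,-0.3,-0.9,0,-0.75],[0,-0.5,-1.45,0,-0.75],[0,-0.9,-2.2,0,-0.75],[0,-1.3,-2.95,0,-0.75]])

```text
time_s: 5.15
tcp_pos: [0.6028, -0.0739, 0.1085]
eef_rot: [[1.0, -0.0, -0.0], [-0.0, -1.0, 0.0], [-0.0, -0.0, -1.0]]
ft_force: [0.7, -0.4, -3.0]
width: 0.129
```

```bash
python3 - <<'E'
from h import *
go(.602,-.074,.107,-90)
t=cam("scene");c=cam("wrist")
cv2.imwrite("pics/m1.png",np.hstack([cv2.resize(c[0]["img"][...,::-1],(400,300)),cv2.resize(t[0]["img"][150:240,200:320,::-1],(400,300))]))
E
```

```text
t 5.15 tcp [ 0.6028 -0.0739  0.1085] yawy -90.01 j [  4.  37.  -4. 100.   4.  42. -92.] F [ 0.69 -0.44 -3.03] w 11.0
-> shift [-0.08  0.01  0.15] turn -0.0
```

View pics/m1.png

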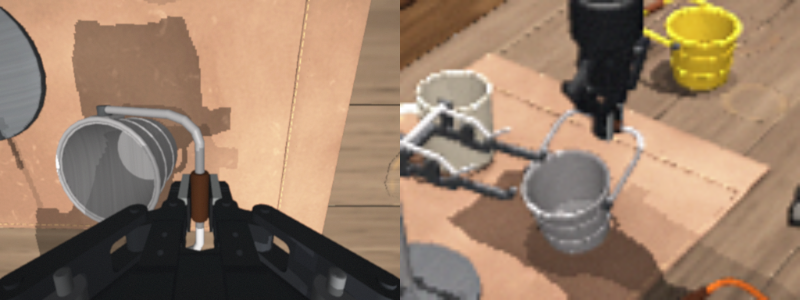

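A reading of −3 N on the tool means the pail is coming up with the bail (the grip is sticking). I'll go back down and try a lighter hold.

Call:
carry_out(plan=[[0,0.4,0.75,0,-0.75],[0,0.8,1.5,0,-0.75],[0,1.1,2.2,0,-0.75],[0,1.3,2.95,0,-0.75],[0,1.3,2.95,0,-0.715]])

```text
time_s: 5.75
tcp_pos: [0.6019, -0.0878, 0.0767]
eef_rot: [[1.0, -0.001, -0.002], [-0.001, -1.0, 0.0], [-0.002, -0.0, -1.0]]
ft_force: [-0.5, -1.1, -0.6]
width: 0.143
```

Call:
carry_out(plan=[[0,0,0,0,-0.72],[0,-0.1,-0.4,0,-0.725],[0,-0.3,-0.9,0,-0.725],[0,-0.4,-1.2,0,-0.725]])

```text
time_s: 6.15
tcp_pos: [0.6031, -0.0827, 0.0912]
eef_rot: [[1.0, 0.0, 0.001], [0.0, -1.0, 0.0], [0.001, -0.0, -1.0]]
ft_force: [0.8, -0.4, -1.3]
width: 0.138
```

```bash
python3 - <<'E'
from h import *
go(.602,-.074,.107,-90)
t=cam("scene");c=cam("wrist")
cv2.imwrite("pics/m2.png",np.hstack([cv2.resize(c[0]["img"][...,::-1],(400,300)),cv2.resize(t[0]["img"][150:240,200:320,::-1],(400,300))]))
print(robot.mark_of("wrist","bail_grip")[:1])
E
```

```text
t 6.15 tcp [ 0.6031 -0.0827  0.0912] yawy -89.98 j [  5.  39.  -4. 101.   4.  41. -91.] F [ 0.82 -0.44 -1.28] w 11.7
-> shift [-0.11 -0.87 -1.58] turn 0.0
[{'position': [256.4, 249.0], 'conf': 0.92}]
```

Call:
carry_out(plan=[[0,-0.3,-0.6,0,-0.725],[0,-0.6,-1.2,0,-0.725],[0,-0.9,-1.75,0,-0.725],[0,-1.4,-2.4,0,-0.725],[0,-2,-3.05,0,-0.725]])

```text
time_s: 6.8
tcp_pos: [0.6028, -0.0628, 0.1215]
eef_rot: [[1.0, -0.0, 0.0], [-0.0, -1.0, 0.0], [0.0, -0.0, -1.0]]
ft_force: [-0.2, -1.1, -0.5]
width: 0.139
```

```bash
python3 - <<'E'
from h import *
go(.602,-.063,.1205,-90)
t=cam("scene");c=cam("wrist")
cv2.imwrite("pics/m2.png",np.hstack([cv2.resize(c[0]["img"][...,::-1],(400,300)),cv2.resize(t[0]["img"][150:240,200:320,::-1],(400,300))]))
print(robot.mark_of("wrist","bail_grip")[:1])
E
```

```text
t 6.8 tcp [ 0.6028 -0.0628  0.1215] yawy -90.02 j [  3.  36.  -4. 100.   4.  44. -93.] F [-0.18 -1.13 -0.53] w 11.8
-> shift [-0.08  0.02  0.1 ] turn -0.0
[{'position': [257.4, 245.8], 'conf': 0.93}]
```

View pics/m2.png

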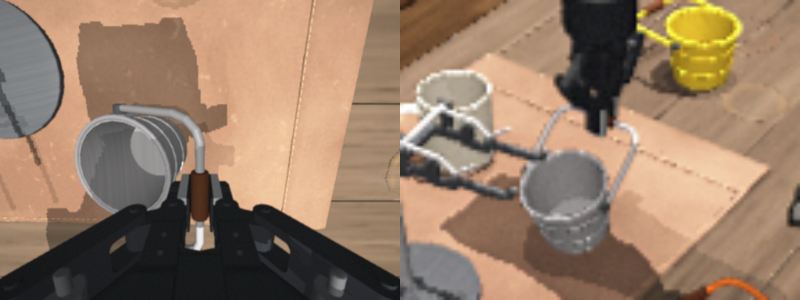

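The scene crop shows the pail leaning a little with the sticky grip, with rim centre (567,185) against foot (575,245). I'll loosen to a cage slightly wider than the sleeve so it settles, then push the bail on up with the outer finger.

Call:
carry_out(plan=[[0,0,0,0,-0.71],[0,0,0,0,-0.7],[0,-0.3,-0.2,0,-0.7],[0,-0.8,-0.6,0,-0.7],[0,-1.4,-1.0,0,-0.7]])

```text
time_s: 7.45
tcp_pos: [0.6027, -0.0487, 0.1311]
eef_rot: [[1.0, -0.0, -0.0], [-0.0, -1.0, 0.0], [-0.0, -0.0, -1.0]]
ft_force: [0.2, 0.4, 0.7]
width: 0.153
```

```bash
python3 - <<'E'
from h import *
go(.602,-.049,.1305,-90)
c=cam("wrist");t=cam("scene");print(robot.mark_of("wrist","bail_grip")[:1],robot.mark_of("scene","bail_grip")[:2])
save(t,"s4",(200,120,320,240),4)
E
```

```text
t 7.45 tcp [ 0.6027 -0.0487  0.1311] yawy -90.02 j [  2.  35.  -4. 100.   4.  45. -94.] F [0.23 0.36 0.68] w 13.0
-> shift [-0.07  0.03  0.06] turn -0.0
[{'position': [257.2, 249.4], 'conf': 0.74}] [{'position': [283.3, 317.0], 'conf': 0.79}, {'position': [285.5, 243.1], 'conf': 0.71}]
```

View pics/s4.png

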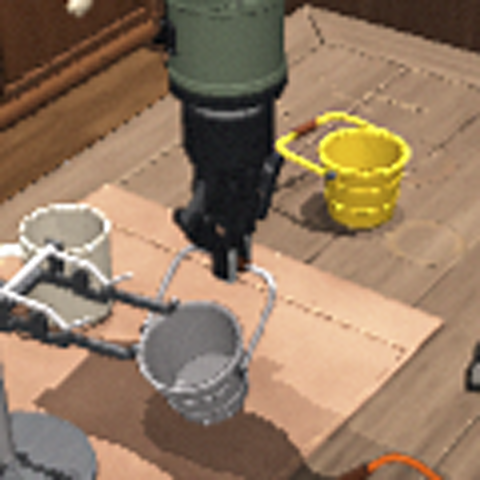

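The pail is now clearly tilted, with rim (192,340) against foot (212,405). The stiff bail and the friction carry it along. I'll back off to let it stand, open, and find the bail angle.

Call:
carry_out(plan=[[0,0.5,0.45,0,-0.7],[0,1.0,0.9,0,-0.7],[0,1.5,1.4,0,-0.7],[0,2.0,1.8,0,-0.68],[0,2.1,1.9,0,-0.5]])

```text
time_s: 8.15
tcp_pos: [0.6024, -0.0713, 0.111]
eef_rot: [[1.0, -0.001, -0.001], [-0.001, -1.0, -0.0], [-0.001, 0.0, -1.0]]
ft_force: [-0.7, -1.0, 0.6]
width: 0.248
```

Call:
carry_out(plan=[[0,0,0,0,0],[0,0,0,0,0.1],[0,0,0,0,0.18],[0,0,0,0,0.18]])

```text
time_s: 8.55
tcp_pos: [0.6029, -0.0699, 0.112]
eef_rot: [[1.0, 0.0, 0.0], [0.0, -1.0, 0.0], [0.0, -0.0, -1.0]]
ft_force: [-0.1, -0.8, 0.0]
width: 0.589
```

```bash
python3 - <<'E'
from h import *
np.set_printoptions(precision=4,suppress=True)
go(.602,-.07,.1115,-90)
cs={n:cam(n) for n in("wrist","scene","top")}
for n in cs:
  print(n,[(r["position"],r["conf"]) for r in robot.mark_of(n,"bail_grip")[:4]],"P",[(r["position"],r["conf"]) for r in robot.mark_of(n,"pail")[:4]])
# red-brown grip blob in wrist
c=cs["wrist"];hsv=cv2.cvtColor(c[0]["img"],cv2.COLOR_RGB2HSV)
im=c[0]["img"][...,::-1].copy()
a=cv2.resize(im,(400,300)); b=cv2.resize(cs["scene"][0]["img"][150:240,200:320,::-1],(400,300));d=cv2.resize(cs["top"][0]["img"][150:225,230:330,::-1],(400,300))
cv2.imwrite("pics/m5.png",np.vstack([np.hstack([a,b]),np.hstack([d,d*0])]))
E
```

```text
t 8.55 tcp [ 0.6029 -0.0699  0.112 ] yawy -89.99 j [  4.  37.  -4. 100.   4.  43. -92.] F [-0.07 -0.79  0.04] w 50.1
-> shift [-0.09  0.01  0.05] turn 0.0
wrist [([279.8, 246.8], 0.76)] P [([196.5, 190.4], 0.76)]
scene [([288.9, 239.8], 0.71), ([276.6, 152.4], 0.6), ([280.3, 315.1], 0.58), ([261.5, 190.2], 0.46)] P [([302.9, 271.1], 0.95), ([254.9, 219.6], 0.83), ([282.6, 304.0], 0.74), ([288.7, 170.6], 0.55)]
top [([178.8, 277.4], 0.69), ([377.0, 151.1], 0.64)] P [([209.2, 266.2], 0.96), ([246.4, 266.9], 0.91), ([367.4, 175.2], 0.83), ([276.0, 188.2], 0.82)]
```

```bash
python3 - <<'E'
from h import *
np.set_printoptions(precision=4,suppress=True)
w,s,t=cam("wrist"),cam("scene"),cam("top")
print("grip",tri([(w,(279.8,246.8)),(s,(261.5,190.2))]))
print("pail",at_z(t,(276,188.2),.004),at_z(s,(254.9,219.6),.004),at_z(w,(196.5,190.4),.004), tri([(w,(196.5,190.4)),(s,(254.9,219.6)),(t,(276,188.2))]))
for z in(.085,.1,.115,.13):print(z,at_z(w,(279.8,246.8),z))
E
```

```text
grip (array([ 0.6021, -0.0783,  0.1015]), [np.float64(0.007523724055114936), np.float64(0.007523724055114992)])
pail [ 0.6024 -0.0236  0.004 ] [ 0.5976 -0.0163  0.004 ] [ 0.6016 -0.0161  0.004 ] (array([ 0.6013, -0.0196,  0.0017]), [np.float64(0.0039046811918148293), np.float64(0.0017166574344103088), np.float64(0.004251702576738643)])
0.085 [ 0.5876 -0.0858  0.085 ]
0.1 [ 0.5956 -0.0843  0.1   ]
0.115 [ 0.6037 -0.0828  0.115 ]
0.13 [ 0.6118 -0.0813  0.13  ]
```

View pics/m5.png

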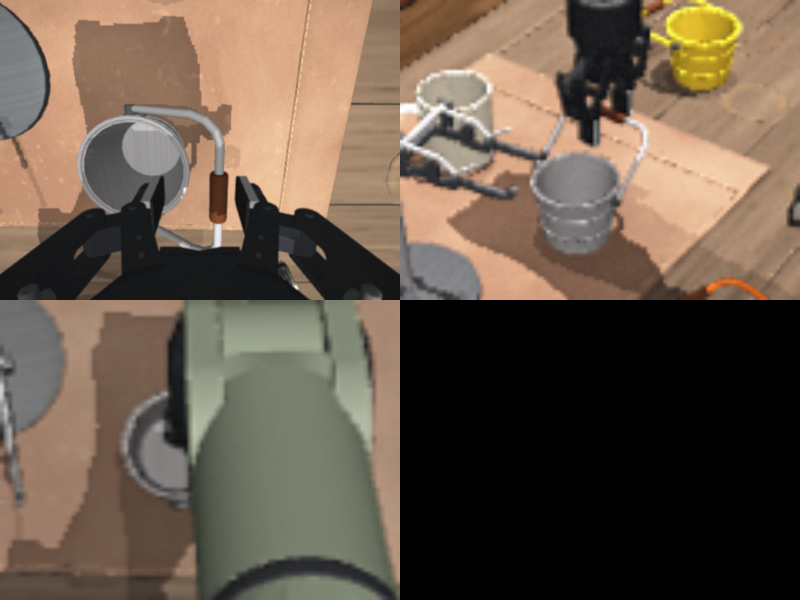

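The pail stands upright again at about (0.602, −0.016), with the bail at roughly 0.65 rad (grip at wrist (280,250)). Now I'll raise it with a loose 30 mm cage. The outer finger starts low and moves up faster than the crown, so friction helps.

Call:
carry_out(plan=[[0,0.8,0.5,0,0],[0,0.8,1.1,0,-0.15],[0,0.8,1.7,0,-0.3],[0,0.8,1.7,0,-0.3]])

```text
time_s: 9.55
tcp_pos: [0.6022, -0.0782, 0.0936]
eef_rot: [[1.0, -0.0, -0.002], [-0.0, -1.0, 0.0], [-0.002, -0.0, -1.0]]
ft_force: [-0.2, -0.2, 0.2]
width: 0.35
```

Call:
carry_out(plan=[[0,-0.4,-0.5,0,-0.3],[0,-0.8,-0.9,0,-0.3],[0,-1.2,-1.35,0,-0.3],[0,-1.6,-1.75,0,-0.3],[0,-2.0,-2.2,0,-0.3]])

```text
time_s: 10.05
tcp_pos: [0.6029, -0.0578, 0.1174]
eef_rot: [[1.0, -0.0, 0.0], [-0.0, -1.0, -0.0], [0.0, 0.0, -1.0]]
ft_force: [0.2, -1.8, 0.8]
width: 0.35
```

Call:
carry_out(plan=[[0,-0.4,-0.45,0,-0.3],[0,-0.8,-0.9,0,-0.3],[0,-1.2,-1.3,0,-0.3],[0,-1.6,-1.65,0,-0.3],[0,-2.0,-2.0,0,-0.3]])

```text
time_s: 10.55
tcp_pos: [0.6028, -0.0379, 0.137]
eef_rot: [[1.0, -0.0, -0.0], [-0.0, -1.0, 0.0], [-0.0, -0.0, -1.0]]
ft_force: [-0.4, -0.4, 0.0]
width: 0.349
```

```bash
cat > st.py <<'E'
from h import *
np.set_printoptions(precision=4,suppress=True)
go(.602,-.038,.136,-90)
w,s=cam("wrist"),cam("scene")
def brown(c,box):
    im=c[0]["img"];h=cv2.cvtColor(im,cv2.COLOR_RGB2HSV).astype(int)
    x0,y0,x1,y1=box;m=np.zeros(h.shape[:2],np.uint8)
    m[y0:y1,x0:x1]=((h[...,0]<14)&(h[...,1]>140)&(h[...,2]>40)&(h[...,2]<165))[y0:y1,x0:x1]
    n,l,stt,ce=cv2.connectedComponentsWithStats(m)
    k=sorted(range(1,n),key=lambda i:-stt[i,4])[:2]
    return [(stt[i].tolist(),ce[i]) for i in k]
bw,bs=brown(w,(180,150,360,380)),brown(s,(235,150,300,225));print(bw,bs)
if bw and bs: print("grip",tri([(w,bw[0][1]),(s,bs[0][1])]))
for c,n in((w,"wrist"),(s,"scene")):
    print(n,[(r["position"],r["conf"],at_z(c,r["position"],.004)) for r in robot.mark_of(n,"pail")[:3]],[(r["position"],r["conf"]) for r in robot.mark_of(n,"bail_grip")[:3]])
save(s,"s_last",(200,120,320,240),4); save(w,"w_last")
E
python3 st.py
```

```text
t 10.55 tcp [ 0.6028 -0.0379  0.137 ] yawy -90.01 j [  1.  35.  -4. 100.   4.  45. -95.] F [-0.35 -0.37  0.  ] w 29.6
-> shift [-0.08  0.01  0.1 ] turn -0.0
[([263, 222, 23, 66, 1356], array([273.6158, 254.7817]))] [([256, 181, 5, 4, 16], array([258. , 182.5])), ([274, 150, 5, 4, 9], array([276.2222, 151.5556]))]
grip (array([ 0.603 , -0.0472,  0.1481]), [np.float64(0.0007092577101329202), np.float64(0.0007092577101330064)])
wrist [([232.4, 181.7], 0.66, array([ 0.603 , -0.0147,  0.004 ]))] [([273.3, 253.2], 0.73)]
scene [([251.4, 220.6], 0.91, array([ 0.6048, -0.0047,  0.004 ])), ([282.0, 302.6], 0.9, array([0.3246, 0.2278, 0.004 ])), ([305.9, 270.3], 0.83, array([0.3277, 0.0867, 0.004 ]))] [([280.9, 315.2], 0.62), ([253.9, 185.4], 0.59), ([276.2, 151.1], 0.55)]
```

The grip is now at (0.603, −0.047, 0.148), so the bail is at about 1.17 rad with the pail standing. I'll push it on to upright.

Call:
carry_out(plan=[[0,-0.6,-0.3,0,-0.3],[0,-1.2,-0.6,0,-0.3],[0,-1.8,-0.8,0,-0.3],[0,-2.3,-1.0,0,-0.3],[0,-2.7,-1.0,0,-0.3]])

```text
time_s: 11.35
tcp_pos: [0.6029, -0.0105, 0.1472]
eef_rot: [[1.0, 0.0, 0.0], [0.0, -1.0, 0.0], [0.0, -0.0, -1.0]]
ft_force: [0.8, 0.7, 0.0]
width: 0.353
```

```bash
python3 st.py
```

```text
t 11.35 tcp [ 0.6029 -0.0105  0.1472] yawy -89.99 j [ -2.  34.  -4. 100.   3.  46. -98.] F [0.81 0.71 0.04] w 30.0
-> shift [-0.1   2.75  1.12] turn 0.0
[([263, 220, 22, 64, 1270], array([273.1646, 251.5614]))] [([251, 183, 6, 5, 15], array([253.3333, 185.    ])), ([274, 150, 5, 4, 9], array([276.2222, 151.5556]))]
grip (array([ 0.6026, -0.0199,  0.1539]), [np.float64(0.0006340859194885142), np.float64(0.0006340859194886117)])
wrist [([256.9, 181.3], 0.96, array([ 0.601 , -0.0119,  0.004 ]))] [([273.5, 250.1], 0.67)]
scene [([303.1, 268.5], 0.88, array([0.3384, 0.0853, 0.004 ])), ([288.1, 169.0], 0.83, array([ 0.6761, -0.371 ,  0.004 ])), ([249.0, 220.8], 0.76, array([0.6113, 0.0011, 0.004 ]))] [([284.6, 315.2], 0.79), ([291.4, 240.8], 0.7), ([254.8, 187.6], 0.65)]
```

The bail is upright: grip z 0.154, about 1.48 rad, pail standing. I'll hold a moment, centre, grip firmly and lift a little.

Call:
carry_out(plan=[[0,0,0,0,-0.3],[0,0.5,0.2,0,-0.3],[0,0.9,0.4,0,-0.3],[0,0.9,0.4,0,-0.6],[0,0.9,0.4,0,-1]])

```text
time_s: 12.15
tcp_pos: [0.6028, -0.0205, 0.1428]
eef_rot: [[1.0, -0.001, -0.0], [-0.001, -1.0, -0.0], [-0.0, 0.0, -1.0]]
ft_force: [-0.3, -0.0, -1.4]
width: 0.114
```

Call:
carry_out(plan=[[0,0,0,0,-1],[0,0,0,0,-1],[0,0,0,0,-1],[0,0,-1,0,-1],[0,0,-2,0,-1]])

```text
time_s: 12.65
tcp_pos: [0.6027, -0.0201, 0.1635]
eef_rot: [[1.0, -0.0, -0.0], [-0.0, -1.0, 0.0], [-0.0, -0.0, -1.0]]
ft_force: [0.2, 0.5, -2.6]
width: 0.116
```

```bash
python3 st.py
```

```text
t 12.65 tcp [ 0.6027 -0.0201  0.1635] yawy -90.0 j [ -1.  33.  -4.  99.   3.  48. -97.] F [ 0.19  0.55 -2.61] w 9.9
-> shift [-0.07  1.79  2.75] turn -0.0
[([244, 222, 24, 67, 1277], array([255.4009, 255.1582]))] [([274, 150, 5, 4, 9], array([276.2222, 151.5556])), ([255, 179, 1, 3, 3], array([255., 180.]))]
grip (array([ 0.5948, -0.057 ,  0.2421]), [np.float64(0.05543669855076835), np.float64(0.055436698550768326)])
wrist [([246.1, 181.6], 0.88, array([ 0.5959, -0.0097,  0.004 ]))] [([257.0, 249.3], 0.9), ([248.9, 183.4], 0.37)]
scene [([304.8, 272.8], 0.88, array([0.3256, 0.0972, 0.004 ])), ([287.8, 171.9], 0.88, array([ 0.665 , -0.3506,  0.004 ])), ([283.5, 303.3], 0.76, array([0.3199, 0.2273, 0.004 ]))] [([281.6, 315.4], 0.73), ([286.8, 239.4], 0.66), ([251.5, 183.9], 0.57)]
```

The pail hangs from the grip (−2.6 N). I'll lift it, withdraw in front of the prongs, and turn so the crown lies along the stand's y.

Call:
carry_out(plan=[[-2.4,-0.4,-1.5,-0.12,-1],[-4.8,-0.8,-3,-0.24,-1],[-7.2,-1.2,-4.5,-0.36,-1],[-9.6,-1.6,-6,-0.48,-1],[-12,-2,-7.2,-0.6,-1]])

```text
time_s: 13.45
tcp_pos: [0.4818, -0.0001, 0.2353]
eef_rot: [[0.823, 0.569, 0.0], [0.569, -0.823, -0.0], [-0.0, 0.0, -1.0]]
ft_force: [0.4, 0.3, -2.3]
width: 0.117
```

Call:
carry_out(plan=[[0,0,0,-0.12,-1],[0,0,0,-0.24,-1],[0,0,0,-0.36,-1],[0,0,0,-0.48,-1],[0,0,0,-0.6,-1]])

```text
time_s: 13.95
tcp_pos: [0.4827, -0.0003, 0.2346]
eef_rot: [[0.358, 0.934, -0.0], [0.934, -0.358, 0.0], [-0.0, -0.0, -1.0]]
ft_force: [0.4, 0.4, -2.7]
width: 0.117
```

Call:
carry_out(plan=[[0,0,0,-0.12,-1],[0,0,0,-0.24,-1],[0,0,0,-0.36,-1],[0,0,0,-0.48,-1],[0,0,0,-0.54,-1]])

```text
time_s: 14.45
tcp_pos: [0.4827, -0.0003, 0.2346]
eef_rot: [[-0.173, 0.985, -0.0], [0.985, 0.173, 0.0], [0.0, -0.0, -1.0]]
ft_force: [-0.7, -0.0, -2.5]
width: 0.116
```

```bash
cat > st2.py <<'E'
from h import *
import sys
np.set_printoptions(precision=4,suppress=True)
go(*[float(a) for a in sys.argv[1:4]],9.7)
w=cam("wrist")
for n in("pail","bail_grip","stand","seat_below"):print(n,[(r["position"],r["conf"],at_z(w,r["position"],.004)) for r in robot.mark_of("wrist",n)[:3]])
save(w,sys.argv[4])
E
python3 st2.py .49 .1285 .235 w6
```

```text
t 14.45 tcp [ 0.4827 -0.0003  0.2346] yawy 9.95 j [ 16.  19. -28. 112.  11.  52.  -8.] F [-0.68 -0.02 -2.47] w 9.8
-> shift [12.56  2.95 -0.04] turn 0.004
pail [([243.9, 180.0], 0.96, array([ 0.4716, -0.0265,  0.004 ])), ([149.1, 77.0], 0.73, array([0.3353, 0.0831, 0.004 ]))]
bail_grip [([200.4, 111.0], 0.88, array([0.4024, 0.0538, 0.004 ])), ([254.0, 252.5], 0.65, array([ 0.5041, -0.1334,  0.004 ])), ([243.2, 179.6], 0.61, array([ 0.4706, -0.0261,  0.004 ]))]
stand [([444.1, 59.8], 0.75, array([0.687 , 0.1641, 0.004 ]))]
seat_below [([376.5, 56.3], 0.81, array([0.605 , 0.1538, 0.004 ]))]
```

Call:
carry_out(plan=[[2.5,0.6,0,0,-1],[5,1.2,0,0,-1],[7.5,1.8,0,0,-1],[10,2.4,0,0,-1],[12.5,2.95,0,0.004,-1]])

```text
time_s: 15.2
tcp_pos: [0.4908, 0.1291, 0.2348]
eef_rot: [[-0.163, 0.987, 0.0], [0.987, 0.163, -0.0], [-0.0, 0.0, -1.0]]
ft_force: [0.7, -0.4, -2.6]
width: 0.115
```

Call:
carry_out(plan=[[0,0,0,0,-1],[0,0,0,0,-1]])

```text
time_s: 15.4
tcp_pos: [0.4907, 0.1283, 0.2347]
eef_rot: [[-0.164, 0.986, -0.0], [0.986, 0.164, -0.0], [-0.0, -0.0, -1.0]]
ft_force: [0.1, -0.3, -3.5]
width: 0.117
```

```bash
python3 st2.py .505 .131 .235 w7; python3 - <<'E'
from h import *
w,s,t=cam("wrist"),cam("scene"),cam("top")
def P(c,X): return np.round(proj(c,X),1).tolist()
# predicted lip tips for flat heights
seat=np.array([.6045,.148]);u=np.array([np.cos(np.radians(9.7)),np.sin(np.radians(9.7))]);v=np.array([-u[1],u[0]])
for f in(.209,.214,.220):
  for y in(-.03,.03):
    q=seat-.072*u+y*v; print(f,y,"wrist",P(w,[*q,f+.008]),"scene",P(s,[*q,f+.008]))
r=lambda c,b,sz:cv2.resize(c[0]["img"][b[1]:b[3],b[0]:b[2],::-1],sz,interpolation=cv2.INTER_CUBIC)
top=np.hstack([r(w,(150,0,512,272),(400,300)),r(s,(190,160,270,220),(400,300))])
bot=np.hstack([r(w,(320,60,420,135),(400,300)),r(t,(205,150,255,187),(400,300))])
cv2.imwrite("pics/m8.png",np.vstack([top,bot]))
E
```

```text
t 15.4 tcp [0.4907 0.1283 0.2347] yawy 9.46 j [  2.  22. -30. 108.  13.  53. -25.] F [ 0.12 -0.28 -3.47] w 10.0
-> shift [ 0.03  1.45 -0.03] turn -0.004
pail [([243.5, 181.1], 0.98, array([0.4791, 0.1005, 0.004 ])), ([134.9, 56.6], 0.66, array([0.3258, 0.2332, 0.004 ])), ([137.2, 173.7], 0.62, array([0.335 , 0.0872, 0.004 ]))]
bail_grip [([258.3, 251.0], 0.97, array([ 0.5169, -0.0016,  0.004 ])), ([183.2, 219.7], 0.6, array([0.4028, 0.0301, 0.004 ]))]
stand [([405.7, 158.2], 0.75, array([0.6884, 0.1672, 0.004 ]))]
seat_below [([341.4, 162.1], 0.57, array([0.6049, 0.148 , 0.004 ]))]
0.209 -0.03 wrist [324.1, 272.1] scene [244.7, 195.2]
0.209 0.03 wrist [330.7, 179.9] scene [234.9, 206.7]
0.214 -0.03 wrist [326.1, 276.7] scene [244.6, 193.8]
0.214 0.03 wrist [333.1, 182.2] scene [234.8, 205.4]
0.22 -0.03 wrist [328.6, 282.7] scene [244.6, 192.2]
0.22 0.03 wrist [336.2, 185.2] scene [234.7, 203.7]
```

View pics/m8.png

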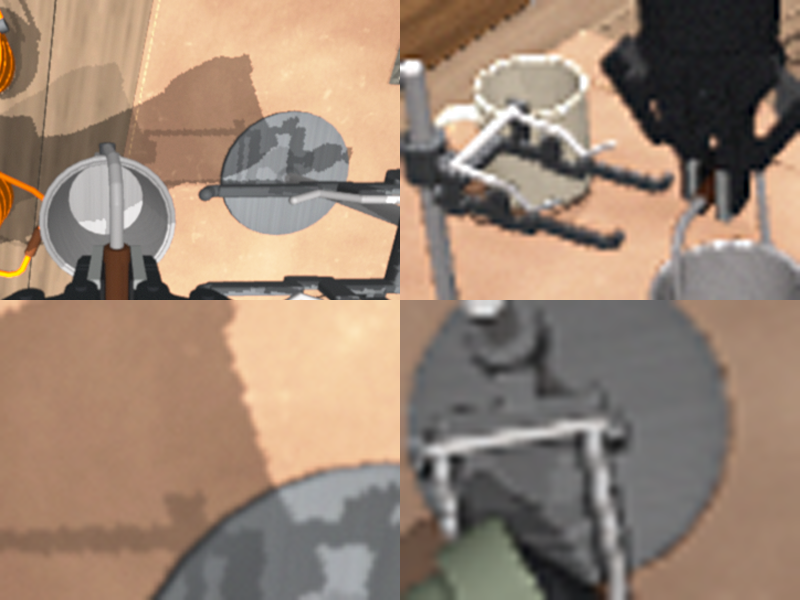

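```bash
python3 - <<'E'
from h import *
np.set_printoptions(precision=4,suppress=True)
w,s=cam("wrist"),cam("scene")
W=lambda x,y:(x*.905+150,y*272/300); S=lambda x,y:((x-400)/5+190,y/5+160)
L=tri([(w,W(202,192)),(s,S(620,240))]);R=tri([(w,W(207,288)),(s,S(669,181))])
print(L,R,np.linalg.norm(L[0]-R[0]),(L[0]+R[0])/2,np.degrees(np.arctan2(L[0][1]-R[0][1],L[0][0]-R[0][0])))
for z in(.208,.213,.218):
  a,b=at_z(w,W(202,192),z),at_z(w,W(207,288),z);print(z,a,b,np.linalg.norm(a-b))
E
```

```text
(array([0.5296, 0.1687, 0.2141]), [np.float64(0.00014373332310307218), np.float64(0.00014373332310330683)]) (array([0.5433, 0.1113, 0.2139]), [np.float64(0.003939657563218091), np.float64(0.003939657563218177)]) 0.05905034739066301 [0.5365 0.14   0.214 ] 103.43948414641012
0.208 [0.5317 0.1676 0.208 ] [0.5488 0.1107 0.208 ] 0.059422811999438004
0.213 [0.5301 0.1686 0.213 ] [0.5466 0.1134 0.213 ] 0.057573068020877555
0.218 [0.5285 0.1695 0.218 ] [0.5445 0.1161 0.218 ] 0.0557233240423172
```

The last picture shows the tips at wrist crop (202,192) and (207,288). They triangulate to a midpoint of (0.5365, 0.140, 0.214) with 59 mm spacing, so the flat is near 0.209–0.211. I'll bring the bail in over the prongs to about −47 mm.

Call:
carry_out(plan=[[0,1.4,0,-0.01,-1],[0.1,2.8,0,-0.01,-1],[0.15,4.2,0,-0.01,-1],[0.2,5.6,0,-0.01,-1],[0.2,6.75,0,-0.01,-1]])

```text
time_s: 16.4
tcp_pos: [0.5578, 0.1411, 0.2347]
eef_rot: [[-0.174, 0.985, -0.0], [0.985, 0.174, 0.0], [0.0, -0.0, -1.0]]
ft_force: [0.4, 0.2, -3.0]
width: 0.116
```

Call:
carry_out(plan=[[0,0,0.3,0,-1],[0,0,0.7,0,-1],[0,0,1.2,0,-1],[0,0,1.7,0,-1],[0,0,1.7,0,-1]])

```text
time_s: 16.9
tcp_pos: [0.5566, 0.1408, 0.2171]
eef_rot: [[-0.174, 0.985, -0.001], [0.985, 0.174, -0.0], [-0.0, -0.001, -1.0]]
ft_force: [0.0, -0.2, -1.4]
width: 0.118
```

```bash
python3 st2.py .5567 .1415 .2177 w9
```

```text
t 16.9 tcp [0.5566 0.1408 0.2171] yawy 10.03 j [  0.  29. -28. 100.  16.  55. -24.] F [ 0.01 -0.16 -1.43] w 10.0
-> shift [ 0.06  0.03 -0.06] turn 0.006
pail [([71.8, 54.2], 0.86, array([0.3262, 0.2325, 0.004 ])), ([80.9, 180.2], 0.78, array([0.3361, 0.0821, 0.004 ])), ([244.6, 179.5], 0.73, array([0.5461, 0.12  , 0.004 ]))]
bail_grip [([257.3, 251.5], 0.88, array([0.5807, 0.0197, 0.004 ])), ([118.4, 224.5], 0.71, array([0.3865, 0.0274, 0.004 ]))]
stand [([360.9, 163.5], 0.68, array([0.6893, 0.1666, 0.004 ])), ([256.5, 250.6], 0.39, array([0.5794, 0.0209, 0.004 ]))]
seat_below [([293.8, 164.9], 0.91, array([0.6051, 0.1499, 0.004 ]))]
```

Call:
carry_out(plan=[[0,0,0.3,0,-1],[0,0,0.6,0,-1],[0,0,0.8,0,-1],[0,0,0.9,0,-1],[0,0,0.9,0,-1]])

```text
time_s: 17.65
tcp_pos: [0.557, 0.141, 0.2086]
eef_rot: [[-0.174, 0.985, -0.0], [0.985, 0.174, -0.0], [0.0, -0.0, -1.0]]
ft_force: [0.2, 0.4, -2.6]
width: 0.118
```

Call:
carry_out(plan=[[0,0,0.1,0,-1],[0,0,0.2,0,-1],[0,0,0.2,0,-1]])

```text
time_s: 17.95
tcp_pos: [0.5571, 0.141, 0.2067]
eef_rot: [[-0.174, 0.985, -0.0], [0.985, 0.174, -0.0], [0.0, -0.0, -1.0]]
ft_force: [0.4, -0.0, -3.1]
width: 0.118
```

Call:
carry_out(plan=[[0,0,0.1,0,-1],[0,0,0.2,0,-1],[0,0,0.2,0,-1]])

```text
time_s: 18.25
tcp_pos: [0.557, 0.141, 0.2047]
eef_rot: [[-0.174, 0.985, -0.0], [0.985, 0.174, -0.0], [0.0, -0.0, -1.0]]
ft_force: [0.3, 0.1, -2.5]
width: 0.115
```

Call:
carry_out(plan=[[0,0,0.1,0,-1],[0,0,0.1,0,-1]])

```text
time_s: 18.45
tcp_pos: [0.5572, 0.1411, 0.204]
eef_rot: [[-0.174, 0.985, 0.0], [0.985, 0.174, 0.0], [0.0, 0.0, -1.0]]
ft_force: [-0.8, -1.6, 2.2]
width: 0.115
```

Contact: the vertical reading went from −2.6 to +2.2 N at TCP z 0.204, so the bail rests on the flat. I'll hold, then slide back gently.

Call:
carry_out(plan=[[0,0,0,0,-1],[0,0,0,0,-1],[0,0.4,0,0,-1],[0,0.9,0,0,-1],[0,1.4,0,0,-1]])

```text
time_s: 18.95
tcp_pos: [0.5714, 0.1436, 0.2039]
eef_rot: [[-0.174, 0.985, 0.0], [0.985, 0.174, 0.0], [0.0, 0.0, -1.0]]
ft_force: [-3.3, -1.1, 5.8]
width: 0.117
```

Call:
carry_out(plan=[[0,0.4,0,0,-1],[0,0.8,0,0,-1],[0,1.2,0,0,-1],[0,1.6,0,0,-1]])

```text
time_s: 19.35
tcp_pos: [0.587, 0.1463, 0.2039]
eef_rot: [[-0.174, 0.985, -0.0], [0.985, 0.174, -0.0], [0.0, -0.0, -1.0]]
ft_force: [-8.5, -1.7, 7.4]
width: 0.119
```

Call:
carry_out(plan=[[0,0,-0.04,0,-1],[0,0.2,-0.05,0,-1],[0,0.4,-0.05,0,-1]])

```text
time_s: 19.65
tcp_pos: [0.5899, 0.1468, 0.2039]
eef_rot: [[-0.174, 0.985, -0.002], [0.985, 0.174, -0.001], [-0.0, -0.002, -1.0]]
ft_force: [-7.3, -1.6, 4.4]
width: 0.113
```

Call:
carry_out(plan=[[0,0.2,0,0,-1],[0,0.4,0,0,-1]])

```text
time_s: 19.85
tcp_pos: [0.5948, 0.1476, 0.2041]
eef_rot: [[-0.174, 0.985, -0.0], [0.985, 0.174, -0.0], [0.0, -0.0, -1.0]]
ft_force: [-0.4, 0.5, -0.3]
width: 0.117
```

Call:
carry_out(plan=[[0,0.2,0,0,-1],[0,0.4,0,0,-1],[0,0.6,0,0,-1],[0,0.8,0,0,-1]])

```text
time_s: 20.25
tcp_pos: [0.6025, 0.149, 0.2042]
eef_rot: [[-0.174, 0.985, -0.0], [0.985, 0.174, -0.0], [0.0, -0.0, -1.0]]
ft_force: [-0.9, 0.1, -3.5]
width: 0.12
```

```bash
python3 st2.py .605 .15 .2 w10
```

```text
t 20.25 tcp [0.6025 0.149  0.2042] yawy 10.02 j [ -1.  34. -27.  93.  18.  57. -24.] F [-0.92  0.12 -3.49] w 10.2
-> shift [0.05 0.26 0.42] turn 0.006
pail [([246.9, 179.5], 0.83, array([0.595 , 0.1321, 0.004 ])), ([36.7, 182.8], 0.81, array([0.3354, 0.0822, 0.004 ])), ([22.0, 51.9], 0.74, array([0.3263, 0.2328, 0.004 ]))]
bail_grip [([70.6, 230.5], 0.81, array([0.3765, 0.023 , 0.004 ])), ([256.5, 249.9], 0.77, array([0.624 , 0.0373, 0.004 ]))]
stand [([325.5, 164.9], 0.63, array([0.6875, 0.1672, 0.004 ]))]
seat_below []
```

The load is back on the gripper (−3.5 N), so the crown is over the notches. I'll lower it gently.

Call:
carry_out(plan=[[0,0,0.1,0,-1],[0,0,0.2,0,-1],[0,0,0.3,0,-1],[0,0,0.4,0,-1],[0,0,0.4,0,-1]])

```text
time_s: 21.0
tcp_pos: [0.6024, 0.149, 0.2001]
eef_rot: [[-0.174, 0.985, -0.0], [0.985, 0.174, -0.0], [0.0, -0.0, -1.0]]
ft_force: [-0.0, -0.4, -2.5]
width: 0.115
```

Call:
carry_out(plan=[[0,0,0.1,0,-1],[0,0,0.1,0,-1]])

```text
time_s: 21.2
tcp_pos: [0.6024, 0.149, 0.1992]
eef_rot: [[-0.174, 0.985, -0.0], [0.985, 0.174, -0.0], [0.0, -0.0, -1.0]]
ft_force: [-0.7, -0.3, -2.9]
width: 0.115
```

Call:
carry_out(plan=[[0,0,0.05,0,-1],[0,0,0.1,0,-1],[0,0,0.1,0,-1]])

```text
time_s: 21.5
tcp_pos: [0.6024, 0.149, 0.1983]
eef_rot: [[-0.174, 0.985, 0.0], [0.985, 0.174, 0.0], [-0.0, 0.0, -1.0]]
ft_force: [-0.6, 0.1, -2.4]
width: 0.115
```

Call:
carry_out(plan=[[0,0,0.03,0,-1],[0,0,0.03,0,-1]])

```text
time_s: 21.7
tcp_pos: [0.6025, 0.149, 0.1982]
eef_rot: [[-0.174, 0.985, 0.0], [0.985, 0.174, 0.0], [0.0, 0.0, -1.0]]
ft_force: [-0.4, 0.7, -0.3]
width: 0.119
```

It seated exactly 6 mm below the flat (0.1982 against 0.2042). I'll let go with a small opening and then rise.

Call:
carry_out(plan=[[0,0,0,0,-0.7],[0,0,0,0,-0.6],[0,0,0,0,-0.4],[0,0,0,0,-0.4],[0,0,0,0,-0.4]])

```text
time_s: 22.2
tcp_pos: [0.6021, 0.149, 0.1985]
eef_rot: [[-0.174, 0.985, -0.0], [0.985, 0.174, -0.0], [-0.0, -0.0, -1.0]]
ft_force: [-6.8, -1.4, 8.2]
width: 0.297
```

Call:
carry_out(plan=[[0,0,-0.5,0,-0.4],[0,0,-1.5,0,-0.4],[0,0,-3,0,-0.4],[0,0,-5,0,-0.4],[0,0,-7,0,-0.4]])

```text
time_s: 22.7
tcp_pos: [0.6025, 0.1492, 0.27]
eef_rot: [[-0.174, 0.985, 0.001], [0.985, 0.174, 0.0], [0.0, 0.001, -1.0]]
ft_force: [0.1, 0.5, -0.1]
width: 0.304
```

Call:
carry_out(plan=[[0,0,-3,0,-0.4],[0,0,-6,0,-0.4],[0,0,-8,0,-0.4],[0,0,-8,0,-0.4]])

```text
time_s: 23.1
tcp_pos: [0.6032, 0.1496, 0.3522]
eef_rot: [[-0.174, 0.985, 0.005], [0.985, 0.174, 0.002], [0.001, 0.005, -1.0]]
ft_force: [-1.2, -0.6, 0.1]
width: 0.299
```

```bash
cat > fin.py <<'E'
from h import *
from st import brown
E
python3 - <<'E'
from h import *
np.set_printoptions(precision=4,suppress=True)
o=robot.observe();print(o["time_s"],o["tcp_pos"],o["ft_force"])
w,s=cam("wrist"),cam("scene")
def brown(c,b):
    h=cv2.cvtColor(c[0]["img"],cv2.COLOR_RGB2HSV).astype(int);m=np.zeros(h.shape[:2],np.uint8)
    m[b[1]:b[3],b[0]:b[2]]=((h[...,0]<14)&(h[...,1]>140)&(h[...,2]>40)&(h[...,2]<165))[b[1]:b[3],b[0]:b[2]]
    n,l,st,ce=cv2.connectedComponentsWithStats(m);k=max(range(1,n),key=lambda i:st[i,4],default=0)
    return st[k].tolist(),ce[k],cv2.minAreaRect(np.argwhere(l==k)[:,::-1].astype(np.float32))
for c,n,b in((w,"wrist",(150,50,400,330)),(s,"scene",(190,150,260,240))):
    print(n,[(r["position"],round(r["conf"],2)) for r in robot.mark_of(n,"bail_grip")[:4]],"P",[(r["position"],round(r["conf"],2)) for r in robot.mark_of(n,"pail")[:4]],brown(c,b))
    for f,z in((.209,.003),):
        print("pred seat grip",proj(c,[.6025,.149,.2092]), "flat-level",proj(c,[.6025,.149,.2152]),"pail bottom",proj(c,[.6025,.149,.058]))
print("stand",[(r["position"],r["conf"],at_z(w,r["position"],.004)) for r in robot.mark_of("wrist","seat_below")[:1]+robot.mark_of("wrist","stand")[:1]])
save(w,"w11");save(s,"s11",(190,140,270,260),5)
E
```

```text
23.1 [0.6032 0.1496 0.3522] [-1.1953 -0.6281  0.1233]
wrist [([255.7, 179.0], 0.91), ([341.3, 258.4], 0.72), ([128.9, 190.5], 0.56)] P [([251.2, 153.5], 0.85), ([93.9, 70.7], 0.85), ([101.9, 161.2], 0.8)] ([250, 164, 9, 31, 248], array([253.6815, 179.2742]), ((254.0, 179.0), (30.0, 8.0), 90.0))
pred seat grip [253.5192 179.4886] flat-level [253.5144 180.9633] pail bottom [253.5981 155.3415]
scene [([283.8, 313.8], 0.82), ([220.0, 200.4], 0.65), ([289.4, 242.0], 0.47), ([277.4, 152.3], 0.4)] P [([287.7, 173.5], 0.95), ([302.9, 269.8], 0.87), ([281.0, 306.0], 0.7), ([222.9, 237.5], 0.65)] ([190, 156, 25, 16, 81], array([202.2346, 163.6296]), ((201.45947265625, 162.74322509765625), (10.346038818359375, 28.24817657470703), 54.462318420410156))
pred seat grip [219.2181 197.1617] flat-level [219.0438 195.5647] pail bottom [223.2518 234.1171]
stand [([255.7, 179.7], 0.68, array([0.6153, 0.097 , 0.004 ])), ([302.8, 149.4], 0.63, array([0.6873, 0.1653, 0.004 ]))]
```

Nothing is loaded now, and the grip shows at wrist (253.7,179.3) against (253.5,179.5) predicted for the seat. My picture views are used up, so I'll check numerically that the keeper is shut by comparing with the first scene crop, and that the pail is at rest.

Call:
carry_out(plan=[[0,0,-2,0,-0.4],[0,0,-2,0,-0.4],[0,0,-2,0,-0.4],[0,0,-2,0,-0.4],[0,0,-2,0,-0.4]])

```text
time_s: 24.0
tcp_pos: [0.6023, 0.149, 0.3674]
eef_rot: [[-0.174, 0.985, -0.001], [0.985, 0.174, -0.0], [-0.0, -0.001, -1.0]]
ft_force: [-0.2, 0.2, -1.0]
width: 0.295
```

```bash
python3 - <<'E'
from h import *
import glob
o=robot.observe();print(o["time_s"],o["tcp_pos"],o["ft_force"])
s=cam("scene")[0]["img"][160:260,170:290,::-1]; s2=cam("scene")[0]["img"][160:260,170:290,::-1]
print("motion",np.abs(s.astype(int)-s2).max())
a=cv2.imread("pics/cs.png"); b=cv2.resize(s,None,fx=6,fy=6,interpolation=cv2.INTER_CUBIC)
# front keeper finger ends and hinge corner in the first crop
for n,(x,y) in dict(end_R=(362,182),end_L=(285,247),bend_R=(320,155),hinge_bar=(222,165)).items():
    T=a[y-14:y+14,x-18:x+18]
    R=cv2.matchTemplate(b[y-40:y+40,x-44:x+44],T,cv2.TM_CCOEFF_NORMED);_,v,_,l=cv2.minMaxLoc(R)
    print(n,"score",round(v,2),"shift px(orig)",(l[0]-26)/6,(l[1]-26)/6)
w=cam("wrist");print(robot.mark_of("wrist","bail_grip")[:1],proj(w,[.6025,.149,.2092]),robot.mark_of("wrist","pail")[:1],proj(w,[.6025,.149,.058]))
for n in("mug","stapler","eraser"):
    c=cam("top");print(n,[(r["position"],at_z(c,r["position"],.004).round(3)) for r in robot.mark_of("top",n)[:1]])
E
```

```text
24.0 [0.60226667 0.14895114 0.36740795] [-0.20146656  0.20512541 -0.99580536]
motion 67
end_R score 0.92 shift px(orig) 0.0 -0.16666666666666666
end_L score 0.57 shift px(orig) 0.16666666666666666 0.6666666666666666
bend_R score 0.87 shift px(orig) 0.0 -0.16666666666666666
hinge_bar score 0.81 shift px(orig) 0.6666666666666666 -1.0
[{'position': [254.5, 172.4], 'conf': 0.8}] [255.27980231 175.47780599] [{'position': [103.2, 70.5], 'conf': 0.97}] [255.32936132 153.3670248 ]
mug [([279.8, 133.3], array([ 0.808, -0.036,  0.004]))]
stapler [([327.9, 254.2], array([ 0.365, -0.213,  0.004]))]
eraser [([166.4, 234.8], array([0.427, 0.374, 0.004]))]
```

The keeper end hasn't shifted (≤0.2 px), so it is shut. The pail may still be swaying, so I'll wait and compare frames.

Call:
carry_out(plan=[[0,0,0,0,-0.4],[0,0,0,0,-0.4],[0,0,0,0,-0.4],[0,0,0,0,-0.4],[0,0,0,0,-0.4]])

```text
time_s: 25.05
tcp_pos: [0.6024, 0.149, 0.368]
eef_rot: [[-0.174, 0.985, -0.0], [0.985, 0.174, 0.0], [0.0, 0.0, -1.0]]
ft_force: [-0.1, -1.0, -0.2]
width: 0.3
```

Call:
carry_out(plan=[[0,0,0,0,-0.4],[0,0,0,0,-0.4],[0,0,0,0,-0.4],[0,0,0,0,-0.4],[0,0,0,0,-0.4]])

```text
time_s: 25.55
tcp_pos: [0.6024, 0.149, 0.368]
eef_rot: [[-0.174, 0.985, -0.0], [0.985, 0.174, 0.0], [0.0, -0.0, -1.0]]
ft_force: [-0.7, -0.2, -0.1]
width: 0.298
```

```bash
python3 - <<'E'
from h import *
f=[cam("scene")[0]["img"].astype(int) for _ in range(4)]
for i in range(3):
    d=np.abs(f[i+1]-f[i]).max(2); print("pail",d[190:245,200:250].mean(),(d[190:245,200:250]>30).sum(),"static",d[300:360,60:160].mean(),(d[300:360,60:160]>30).sum())
d=np.abs(f[3]-f[0]).max(2);print((d[190:245,200:250]>30).sum())
print([(r["position"],r["conf"]) for r in robot.mark_of("scene","pail")[:5]])
E
```

```text
pail 2.7603636363636364 0 static 2.8473333333333333 0
pail 2.802909090909091 0 static 2.8076666666666665 0
pail 2.756 0 static 2.7915 0
0
[([280.9, 305.5], 0.95), ([222.0, 236.6], 0.78), ([290.2, 173.1], 0.71), ([305.5, 270.0], 0.62)]
```

The pail is at rest: differences between frames there match the static background. Handing in.

```bash
python3 -c "
from cell import robot
print(robot.sign_off())"
```

```text
the job is handed in; nothing more can be done
None
```

The steel pail is hanging on its hook stand with the bail in the seat notches. I let go and handed the job in at about 26 s; no verdict is reported.

**What I did:** I raised the bail with the pail on the desk, lifted it by the grip and turned it to line up with the stand. I then set it on the flat by feel, with about 5 N of contact. Next I slid it back under the keeper at about −8.5 N along the prongs, lowered it into the notches and rose clear.

**Last checks:**
- **Seat:** the bail seated 6 mm below the flat, as it should. The grip was within 0.3 px of its predicted spot in the wrist picture at the first check. The network put it about 3 px off at the second.
- **Pail:** scene frames differed no more around the pail than in the static background, so it was at rest. Tilt was not measured directly. The pail mark was within about 3 px of predicted in the wrist and scene pictures; a later wrist check picked the orange pail instead.
- **Keeper:** one finger end and its bend were within 0.2 px of the start, so I take it as shut. The other end (score 0.57, shift 0.7 px) and the hinge bar (1.2 px) matched less well. I had no picture views left to confirm it by eye.
- **Other things:** the mug, stapler and eraser came out within about 16 mm of where they were first found, which is network scatter.

**What went wrong:**
- My first attempts to raise the bail stuck in the grip. The pail lifted slightly, leaned about 0.3 rad, and slid about 1 cm. I set it back upright and pushed the bail up with an open cage instead.
- On letting go, a finger touched something with about 10 N, under the limit.

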